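# Clear the vacuum plate and reset its valve

### The job

Hold the scraper block and use it to wipe the three loose brass offcuts off the vacuum plate into the catch trough along its side, never touching them with the gripper itself, then stand the scraper upright on the bench again. Next grip the upright crank knob of the valve wheel, turn the wheel clockwise seen from above until it is shut against its stop, and back it off exactly two full turns. Finish while still gripping the knob with the valve held at that setting, and leave the bottle, the spool and the multimeter where they are.

Things in the scene. Friction and masses are not known exactly. Their poses are not given: they have to be found in the camera images.
- fixture: aluminium vacuum plate with small dark suction holes, fixed to the bench, 140 (its x) by 150 (its y) mm, flat top 30 mm above the bench, no rim. Along its whole +y side is a thin-walled steel catch trough, open on top: inner floor 3 mm above the bench, reaching from y = 75 to y = 140 mm, inside width x = -70 to 70 mm, outer walls up to 30 mm above the bench (level with the plate). Origin at bench level under the centre of the plate; z up.
- chip0: loose brass offcut, 20 x 12 x 6 mm (its x, y, z), 12 g, lying flat at the start on the vacuum plate; the three lie side by side across the plate's x at about -34, 0 and 34 mm (each within 4 to 6 mm), at plate y between -20 and 45 mm, turned any way. Origin at the centre of its underside.
- chip1: loose brass offcut, 20 x 12 x 6 mm (its x, y, z), 12 g, lying flat at the start on the vacuum plate; the three lie side by side across the plate's x at about -34, 0 and 34 mm (each within 4 to 6 mm), at plate y between -20 and 45 mm, turned any way. Origin at the centre of its underside.
- chip2: loose brass offcut, 20 x 12 x 6 mm (its x, y, z), 12 g, lying flat at the start on the vacuum plate; the three lie side by side across the plate's x at about -34, 0 and 34 mm (each within 4 to 6 mm), at plate y between -20 and 45 mm, turned any way. Origin at the centre of its underside.
- scraper: loose white plastic scraper block, standing on the bench: a foot 120 (its x) x 26 (its y) x 22 mm high, and on its middle an upright web to grip, 60 (x) x 16 (y) mm, from 22 to 78 mm above the underside; 105 to 210 g. Pinch the web across its y. It wipes with the long faces of the foot. Origin at the centre of its underside; z up when standing.
- valve: brass valve on a dark foot 80 x 80 mm, fixed to the bench; its upright stem is the wheel's axis. A thin steel index finger with an upturned end stands out 73 mm from the axis on its +x side, just outside the wheel's rim (top 68 mm above the bench): the crank knob stands beside it, on its +x side, when the valve is shut. Origin at bench level on the wheel's axis; z up.
- valve_wheel (a joint): turn of the level bare-metal hand wheel (rim centre radius 45 mm, bar 12 mm thick, rim top 76 mm above the bench, three spokes) about the upright axis, rad: 0 is shut against a hard stop; it grows anticlockwise seen from above as the valve opens, counting on over several turns (6.283 per turn; upper end at 4 turns). Starts between 1.5 and 5.2 rad. About 0.08 N m of friction; it stays where it is left. The knob lies at this angle from the +x axis of valve.
- crank_knob: upright black crank knob on the wheel's rim, 45 mm from the wheel's axis, 22 mm diameter, 46 mm tall, from 78 to 124 mm above the bench; it spins freely about its own upright axis, so the gripper need not turn as the wheel goes round. Origin at the centre of its underside; its own x and y axes spin with it.
- knob_mid (a point): the middle of the crank knob, on its axis, 101 mm above the bench.
- bottle: bystander: small capped bottle, 48 mm diameter, 110 mm tall, loose. Origin at the centre of its underside.
- spool: bystander: grey spool, 64 mm diameter, 46 mm tall, loose. Origin at the centre of its underside.
- multimeter: bystander: grey multimeter lying flat, 80 (its x) x 150 (its y) x 40 mm, loose. Origin at the centre of its underside.
Not all that is in view belongs to the job. Several things look just like the scraper: the one meant starts farthest to the robot's left. Leave any green look-alike of the valve alone.

How it is judged:
By the outcome, as a careful person would: the job done as asked, in the order asked, and still so for the second after the job is handed in, while the arm keeps its last pose, push and grip.
It also fails if it takes over 72 s, if anything falls off the work surface, if the arm or the gripper's body presses on something with over 40 N, if the wrist force passes 120 N, or if a joint passes its speed limit or range.

### The arm

A 6-joint arm with a two-finger parallel gripper is mounted at the origin on the work surface. World frame = base frame: x ahead of the robot, y to its left, z up, the work surface at z = 0. Lengths are in m, angles in rad, forces in N, time in s.
With the tool pointing down it reaches from about 0.3 to 0.85 m from the base axis. Payload 5.4 kg.
Tool frame: the origin (TCP) lies at the very end of the fingers, on their centre line; the grasp point (between the pads) lies 19 mm behind it; z points along the fingers, y is the line along which they close (so a half turn about z gives the same grasp; the last joint's range is limited). The gripper opens to 85 mm and grips with 20 to 120 N. Pads are 22 mm wide; open, the fingers measure 114 mm over their backs; the gripper's body (76 mm by 85 mm) begins 54 mm behind the grasp point. The pads swing forward as they close: fully open they stand 13 mm farther back than shut.
Start: joints at [1.056, 0.158, 1.597, -0, 1.386, -0.21], TCP at [0.173, 0.548, 0.231] pointing down, gripper open.
Joint ranges: [-2.91, 2.91], [-0.94, 2.29], [0.18, 2.7], [-1.29, 4.43], [0.17, 2.64], [-3, 3]. Speed limits (rad/s): [2.57, 2.57, 3.14, 3.14, 3.14, 3.14].

### API

Orientations are given as a rotation vector (axis times angle).
In Python, from workcell import robot, camera, get_calibration gives the robot as it stands.
- The arm moves only by the tool jog_arm, never from a script. Its argument "deltas" is a list of rows, each a list of 7 numbers: the shift along the tool's x, y, z in units of 0.04 m (1.0 is 0.04 m), then the turn, a rotation vector about the tool's x, y, z in units of 4 degrees (1.0 is 4 degrees), then the opening, from 0 (shut) to 1 (fully open). In form: [[tx, ty, tz, rx, ry, rz, gripper], ...]. A call has 1 to 8 rows; each row shifts and turns the commanded pose from where the row before left it, along the tool's axes as they then stand; what a row does not reach is not made up. A row lasts 1/12 s, in which the tool goes at most 41.7 mm and 7.16 degrees, less where a joint would pass 70% of its speed; a pose out of reach is approached as far as the arm can. A call with a number of a shift or a turn outside -1 to 1 is refused whole. A call with a gripper value outside its range is refused whole. The fingers move at their own pace and stop on an object; the grip force is fixed at half the most. Time passes only in rows, so rows that do not move let the fingers close. It gives the time, the measured TCP pose, the force, the opening and the grip force at its end, in the units of the state.
- robot.sense(): the state, without advancing time (a new reading comes with each control period).
- camera(name): name is "scene" or "top"; returns (picture, depth): 420x560x3 uint8, red, green, blue; 420x560 float32, m along the optical axis (not along the pixel's ray), 0 where there is no reading.
- get_calibration(name): a dict with "fx", "fy", "cx", "cy" (pixels), "origin" and "attitude" of the camera in the world. Camera axes: x right, y down, z forward; pixel columns grow to the right and rows downward; lengths in m; the calibration is good to about 2 mm. A picture is of the moment at which its call begins. get_calibration takes no time and is no camera call.
- robot.hand_in(): hands the job in; it is judged then, once.
The state is a dict: "t": time; "qpos": joint angles; "joint_vel": joint speeds; "tau": joint torques, N m; "tool_pos": TCP position; "ee_rot": TCP orientation; "force": force on the tool from outside, world axes, zero at the start; "wrist_torque": the same for the moment, N m; "width": finger opening in m; "gripper_force": force on a finger pad.
Only numpy, scipy, OpenCV 4.12 (cv2) and the standard library are available. Lean on these libraries where they do the work, as an engineer would, in place of code of your own. Each camera call takes 0.05 s, during which the arm holds its last target. There are 200 camera calls.

## Working session

There is one attempt and no reset: what is moved stays moved. The work goes in short steps, Python scripts to look and compute and a tool call to move; the robot and the scene stay as the last step left them, time stands still between calls to the robot, and variables do not carry over. Pictures are saved under pics/ and viewed, at most 10 in all, crops included, and the job is handed in when it is done.

Besides the shell and the picture viewer there is one more tool, called after "Emit:" as name(argument=value, ...), one argument or row to a line, values as JSON. jog_arm: Moves the arm, as the interface text tells. Shifts and turns lie within -1 to 1; 1 stands for 0.04 m of shift or 4 degrees of turn. Its arguments: {"type":"object","properties":{"deltas":{"type":"array","items":{"type":"array","items":{"type":"number","minimum":-1,"maximum":1}}}},"required":["deltas"]}

```bash
mkdir -p pics; cat > h.py <<'E'
import numpy as np, cv2
from workcell import robot, camera, get_calibration
from scipy.spatial.transform import Rotation as R
def cal(n):
    c=get_calibration(n); a=np.array(c["attitude"],float)
    M=a if a.shape==(3,3) else (R.from_rotvec(a).as_matrix() if a.size==3 else R.from_quat(a).as_matrix())
    return c,M,np.array(c["origin"],float)
def at_z(n,u,v,z):
    c,M,o=cal(n); d=M@np.array([(u-c["cx"])/c["fx"],(v-c["cy"])/c["fy"],1]); return o+d*(z-o[2])/d[2]
def cloud(n,D):
    c,M,o=cal(n); v,u=np.mgrid[:D.shape[0],:D.shape[1]]
    return o+(np.stack([(u-c["cx"])/c["fx"]*D,(v-c["cy"])/c["fy"]*D,D],-1))@M.T
def proj(n,p):
    c,M,o=cal(n); q=M.T@(np.array(p)-o); return q[0]/q[2]*c["fx"]+c["cx"],q[1]/q[2]*c["fy"]+c["cy"]
def save(n,img,box=None,s=1):
    if box: x0,y0,x1,y1=box; img=img[y0:y1,x0:x1]
    cv2.imwrite("pics/"+n,cv2.resize(img[...,::-1],None,fx=s,fy=s,interpolation=cv2.INTER_CUBIC))
E
python3 - <<'E'
from h import *
for n in("top","scene"):
    print(get_calibration(n)); p,d=camera(n); np.savez(n+"0.npz",p=p,d=d); save(n+"0.png",p,s=1.4)
print(robot.sense())
E
```

```text
{'fx': 528.7256848246633, 'fy': 528.7256848246633, 'cx': 286.34302709648676, 'cy': 209.75819725861473, 'origin': array([ 0.35281558, -0.06693705,  1.31999861]), 'attitude': array([-2.18946394,  2.13340774, -0.13637723])}
{'fx': 393.29136886683733, 'fy': 393.29136886683733, 'cx': 278.1765824478095, 'cy': 207.933452788232, 'origin': array([ 1.14937603, -0.62506359,  0.89985091]), 'attitude': array([-2.16148578, -0.97996539,  0.39457247])}
{'t': 0.1, 'qpos': array([ 1.05588698e+00,  1.58992698e-01,  1.59814593e+00,  1.18418729e-05,
        1.38620250e+00, -2.10102492e-01]), 'joint_vel': array([ 0.00313765, -0.00090417, -0.00224309,  0.00031631,  0.00078498,
        0.00090976]), 'tau': array([ 7.38274116e-05, -3.96993184e+01, -3.32337177e+01, -2.20860406e-04,
        4.19690448e-03,  4.72222283e-06]), 'tool_pos': array([0.17229996, 0.54799347, 0.23039177]), 'ee_rot': array([-4.76845634e-01, -3.10455347e+00,  2.56101170e-03]), 'force': array([ 0.23809685,  0.85122732, -0.28096488]), 'wrist_torque': array([ 0.01644386,  0.00971033, -0.00349057]), 'gripper_force': 0.0, 'width': 0.08517425433406293}
```

View pics/top0.png

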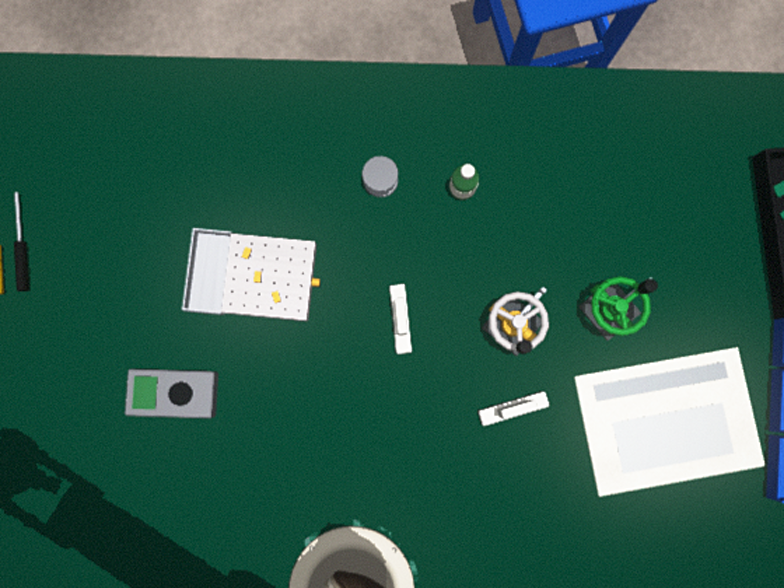

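View pics/scene0.png

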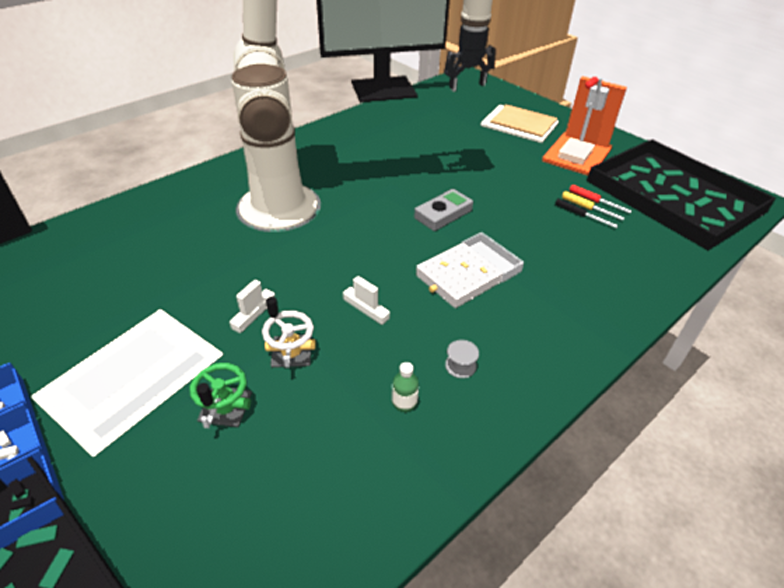

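Top view, in 784-wide pixels: there are two scraper look-alikes, at (400,319) and (514,408). The robot's left is image left, so I want (400,319). The brass and bare-metal valve is at (518,321) with its knob at (523,346) and its finger at (543,291). The green valve at (621,305) is the decoy. The plate is at (270,277) with its trough on the left (+y). Next I'll measure these in close crops.

```bash
python3 - <<'E'
from h import *
z=np.load("top0.npz"); p,d=z["p"],z["d"]; P=cloud("top",d)
save("c1.png",p,(125,155,300,260),4.5); save("c2.png",p,(335,195,400,260),9)
def rect(name,box,lo,hi,extra=None):
    x0,y0,x1,y1=box; m=np.zeros(d.shape,bool); m[y0:y1,x0:x1]=1
    m&=(P[...,2]>lo)&(P[...,2]<hi)
    if extra is not None: m&=extra
    q=P[m]; r=cv2.minAreaRect((q[:,:2]*1000).astype(np.float32)); print(name,m.sum(),"z",np.median(q[:,2]).round(4),"mean",(q[:,:2].mean(0)*1000).round(1),"c",np.round(r[0],1),np.round(r[1],1),round(r[2],1))
S=(270,195,300,260)
rect("scr web",S,.065,.09); rect("scr foot",S,.012,.03); rect("scr all",S,.012,.09)
rect("plate",(155,160,228,232),.025,.045); rect("plate+trough",(125,155,228,232),.022,.045)
hsv=cv2.cvtColor(p,cv2.COLOR_RGB2HSV); y=(hsv[...,0]>15)&(hsv[...,0]<32)&(hsv[...,1]>130)
n,l,s,c=cv2.connectedComponentsWithStats((y&(np.arange(560)<222)[None]).astype(np.uint8)[155:232])
for i in range(1,n):
    if s[i,4]>8: print("chip",s[i,4],c[i]+[0,155],at_z("top",c[i][0],c[i][1]+155,.036).round(4))
V=(340,200,398,260)
rect("rim",V,.068,.084); rect("knob",V,.115,.135); rect("spool",(250,105,292,145),.03,.06)
for v in (205,208,211): print(P[v,380:394,2].round(3))
E
```

```text
scr web 174 z 0.0781 mean [467.2 -71.7] c [467.3 -71.8] [59.  15.9] 7.3
scr foot 331 z 0.0219 mean [464.7 -71.8] c [467.7 -71.8] [119.7  25.9] 7.2
scr all 514 z 0.0242 mean [465.4 -71.8] c [467.7 -71.8] [119.7  25.9] 7.2
plate 3362 z 0.0301 mean [535.1 162.8] c [536.4 174.8] [175.7 146.2] 86.0
plate+trough 3673 z 0.03 mean [535.3 170. ] c [537.9 190.9] [232.4 146.6] 86.3
chip 63 [  0.53968254 195.65079365] [0.525  0.6277 0.036 ]
chip 31 [175.58064516 180.48387097] [0.574  0.2024 0.036 ]
chip 31 [183.5483871  197.38709677] [0.5325 0.1808 0.036 ]
chip 28 [196.75       211.82142857] [0.4978 0.1468 0.036 ]
rim 733 z 0.0748 mean [ 467.3 -271.4] c [ 467.3 -272.3] [100.7 100. ] 6.3
knob 71 z 0.124 mean [ 418.2 -273.7] c [ 418.6 -273.8] [18.6 19.7] 0.3
spool 500 z 0.0458 mean [721.9 -28.9] c [723.1 -29.4] [62.9 62.1] 1.3
[-0.002  0.003  0.001 -0.005 -0.003 -0.004 -0.     0.062  0.068 -0.003
 -0.001 -0.002  0.002  0.001]
[ 0.006 -0.001  0.004 -0.004  0.047  0.046  0.048  0.059  0.064  0.07
  0.003  0.    -0.001 -0.001]
[ 0.073  0.004  0.047  0.047  0.046  0.047 -0.     0.003 -0.001  0.007
 -0.001 -0.003  0.004 -0.006]
```

View pics/c1.png

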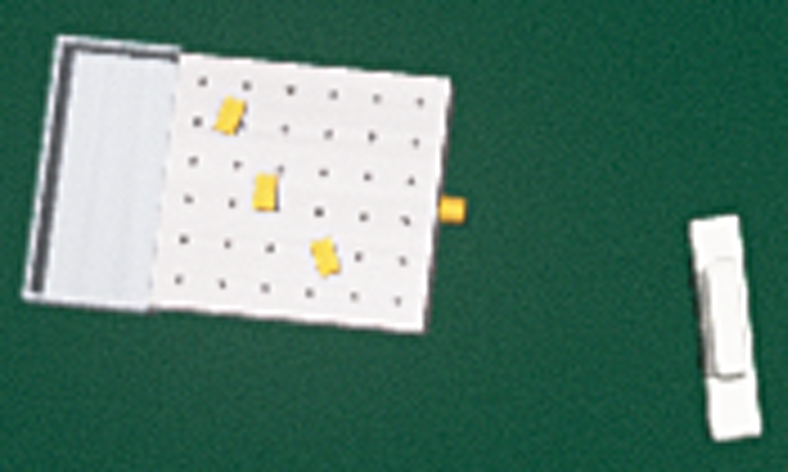

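View pics/c2.png

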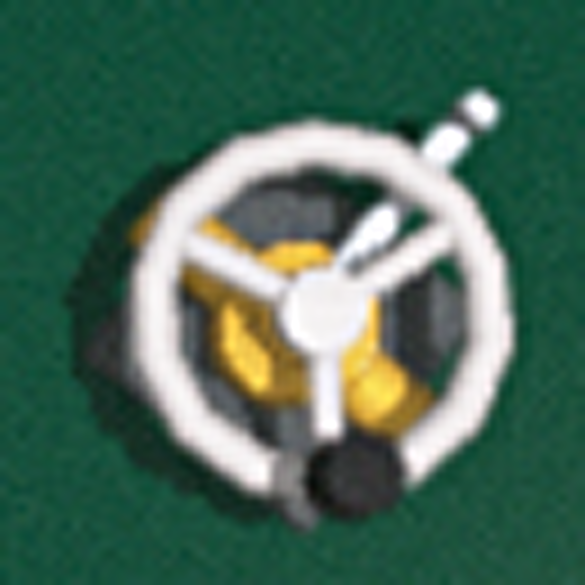

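```bash
python3 - <<'E'
from h import *
from scipy.optimize import least_squares
z=np.load("top0.npz"); d=z["d"]; P=cloud("top",d)
f=lambda x,y,b,s,h: at_z("top",b[0]+(x+.5)/s-.5,b[1]+(y+.5)/s-.5,h)
B=(125,155)
TR,BR,BL,TL=[f(x,y,B,4.5,.03)[:2] for x,y in((451,77),(424,331),(155,311),(180,52))]
print("sides",np.linalg.norm(TR-BR),np.linalg.norm(TL-TR),np.linalg.norm(BL-BR))
c=(TR+BR+BL+TL)/4; yd=(TL+BL-TR-BR); a=np.degrees(np.arctan2(yd[1],yd[0])); xd=TR+TL-BR-BL
print("plate c",c,"y dir",a,"x dir",np.degrees(np.arctan2(xd[1],xd[0])))
Y=np.array([np.cos(np.radians(a)),np.sin(np.radians(a))]); X=np.array([Y[1],-Y[0]])
for x,y in((230,116),(265,192),(325,257)):
    q=f(x,y,B,4.5,.036)[:2]; print("chip",q,(q-c)@X,(q-c)@Y)
print("trough",[((f(x,y,B,4.5,.03)[:2]-c)@Y).round(3) for x,y in((58,37),(25,300))])
m=np.zeros(d.shape,bool); m[200:260,340:398]=1; m&=(P[...,2]>.068)&(P[...,2]<.08)
q=P[m][:,:2]; q=q[(q[:,0]>.435)]; r0=np.linalg.norm(q-[.467,-.272],axis=1); q=q[(r0>.035)]
r=least_squares(lambda v:np.hypot(*(q-v[:2]).T)-.045,[.467,-.272],loss="soft_l1",f_scale=.003); print("axis",r.x,"hub",f(323,311,(335,195),9,.078))
ft=f(480,108,(335,195),9,.068); fi=f(365,240,(335,195),9,.046); k=f(355,477,(335,195),9,.124)
v=r.x
for n,t in(("finger",ft),("fin in",fi),("knob",k)): w=t[:2]-v; print(n,t,np.hypot(*w),np.degrees(np.arctan2(w[1],w[0])))
print(R.from_rotvec(robot.sense()["ee_rot"]).as_matrix().round(3))
E
```

```text
sides 0.14084549740392155 0.14997847783246152 0.1466487004372488
plate c [0.53422766 0.16153754] y dir 86.70277023500489 x dir -3.035685491081854
chip [0.57420243 0.2020375 ] 0.03757920691776991 0.04273209575453535
chip [0.53278942 0.18089046] -0.0025489554499352864 0.01923815456120072
chip [0.49804672 0.14663817] -0.03526409213936946 -0.0169556825824313
trough [np.float64(0.143), np.float64(0.144)]
axis [ 0.46312955 -0.27149959] hub [ 0.46280496 -0.27107936  0.078     ]
finger [ 0.51885801 -0.31410873  0.068     ] 0.07015126261398555 -37.40097801815376
fin in [ 0.48511287 -0.28753657  0.046     ] 0.027211230432505343 -36.11099341656357
knob [ 0.41709947 -0.27183225  0.124     ] 0.04603128202053851 -179.58593057034864
[[-0.954  0.3   -0.001]
 [ 0.3    0.954 -0.002]
 [ 0.    -0.002 -1.   ]]
```

Measured in the top view:

| Item | Position or angle |
|---|---|
| Scraper centre | (0.4675, -0.072), long axis at 7.2° |
| Plate centre | (0.534, 0.1615), +y direction at 86.7° |
| Valve axis | (0.463, -0.271) |
| Index finger | at -37° |
| Knob | at 180°, so the wheel starts at about 217° |

The sizes and heights agree with those given. The crop shows the chosen scraper at (725,325) and all three chips.

Emit:
jog_arm(
  deltas=[
    [0,0,0,0,0,-0.88,1],
    [0,0,0,0,0,-0.88,1],
    [0,0,0,0,0,-0.88,1],
    [0,0,0,0,0,-0.88,1],
    [0,0,0,0,0,-0.88,1],
    [0,0,0,0,0,-0.88,1],
    [0,0,0,0,0,-0.88,1],
  ],
)

```text
t: 0.68
tool_pos: [0.1724, 0.5481, 0.2307]
ee_rot: [0.201, -3.134, 0.002]
force: [-1.0, -1.4, 0.6]
width: 0.0856
gripper_force: 0.0
```

Emit:
jog_arm(
  deltas=[
    [-0.3,-0.9,0.1,0,0,0,1],
    [-0.3,-0.9,0.1,0,0,0,1],
    [-0.3,-0.9,0.1,0,0,0,1],
    [-0.3,-0.9,0.1,0,0,0,1],
    [-0.3,-0.9,0.1,0,0,0,1],
    [-0.3,-0.9,0.1,0,0,0,1],
    [-0.3,-0.9,0.1,0,0,0,1],
    [-0.3,-0.9,0.1,0,0,0,1],
  ],
)

```text
t: 1.35
tool_pos: [0.3038, 0.273, 0.1988]
ee_rot: [0.197, -3.135, 0.0]
force: [1.0, 1.2, 0.5]
width: 0.0853
gripper_force: 0.0
```

Emit:
jog_arm(
  deltas=[
    [-0.3,-0.9,0.1,0,0,0,1],
    [-0.3,-0.9,0.1,0,0,0,1],
    [-0.3,-0.9,0.1,0,0,0,1],
    [-0.3,-0.9,0.1,0,0,0,1],
    [-0.3,-0.9,0.1,0,0,0,1],
    [-0.3,-0.9,0.1,0,0,0,1],
    [-0.3,-0.9,0.1,0,0,0,1],
    [-0.3,-0.9,0.1,0,0,0,1],
  ],
)

```text
t: 2.02
tool_pos: [0.4352, -0.0009, 0.1669]
ee_rot: [0.196, -3.135, -0.0]
force: [0.8, -0.1, 0.1]
width: 0.0853
gripper_force: 0.0
```

```bash
cat >> h.py <<'E'
def go(x,y,z,yaw=None):
    s=robot.sense(); M=R.from_rotvec(s["ee_rot"]).as_matrix(); y0=np.degrees(np.arctan2(M[1,1],M[0,1]))
    u=M.T@(np.array([x,y,z])-s["tool_pos"])/.04
    print("t %.2f"%s["t"],"tcp",s["tool_pos"].round(4),"yaw_y %.2f"%y0,"tilt",M[:2,2].round(4),"w %.4f"%s["width"],"gf %.0f"%s["gripper_force"],"F",s["force"].round(1),"units",u.round(3),"rz",None if yaw is None else round(-(yaw-y0)/4,3))
E
python3 - <<'E'
from h import *
go(.4675,-.0718,.034,97.2)
E
```

```text
t 2.02 tcp [ 0.4352 -0.0009  0.1669] yaw_y 97.14 tilt [-0.0001  0.0002] w 0.0853 gf 0 F [ 0.8 -0.1  0.1] units [-0.581 -1.859  3.322] rz -0.014
```

Emit:
jog_arm(
  deltas=[
    [-0.29,-0.93,0.5,0,0,0,1],
    [-0.29,-0.93,0.4,0,0,0,1],
    [0,0,0.6,0,0,0,1],
    [0,0,0.6,0,0,0,1],
    [0,0,0.6,0,0,0,1],
    [0,0,0.42,0,0,0,1],
    [0,0,0.2,0,0,0,1],
    [0,0,0,0,0,0,1],
  ],
)

```text
t: 2.68
tool_pos: [0.4645, -0.0671, 0.0336]
ee_rot: [0.196, -3.131, -0.003]
force: [-0.1, 0.5, -0.8]
width: 0.0856
gripper_force: 0.0
```

Emit:
jog_arm(
  deltas=[
    [0,0,0,0,0,0,0],
    [0,0,0,0,0,0,0],
    [0,0,0,0,0,0,0],
    [0,0,0,0,0,0,0],
    [0,0,0,0,0,0,0],
    [0,0,0,0,0,0,0],
    [0,0,0,0,0,0,0],
    [0,0,0,0,0,0,0],
  ],
)

```text
t: 3.35
tool_pos: [0.4665, -0.0678, 0.0359]
ee_rot: [-0.197, 3.135, -0.0]
force: [-0.6, -0.3, 2.0]
width: 0.0154
gripper_force: 59.7
```

```bash
python3 - <<'E'
from h import *
c=np.array([.534,.1615]); Y=np.array([np.cos(np.radians(86.7)),np.sin(np.radians(86.7))])
print(c-.05*Y,c+.085*Y)
go(*(c-.05*Y),.12,86.7)
E
```

```text
[0.5311218  0.11158291] [0.53889294 0.24635905]
t 3.35 tcp [ 0.4665 -0.0678  0.0359] yaw_y 97.18 tilt [ 0.0001 -0.0001] w 0.0154 gf 60 F [-0.6 -0.3  2. ] units [-2.165  4.248 -2.103] rz 2.619
```

Emit:
jog_arm(
  deltas=[
    [0,0,-0.3,0,0,0,0],
    [0,0,-0.4,0,0,0.5,0],
    [0,0,-0.5,0,0,0.7,0],
    [0,0,-0.5,0,0,0.7,0],
    [0,0,-0.4,0,0,0.72,0],
    [0,0,0,0,0,0,0],
  ],
)

```text
t: 3.85
tool_pos: [0.4685, -0.0687, 0.1228]
ee_rot: [0.092, 3.134, -0.003]
force: [0.9, -0.2, -1.1]
width: 0.0151
gripper_force: 59.2
```

```bash
python3 - <<'E'
from h import *
go(.5311,.1116,.0675,86.7)
E
```

```text
t 3.85 tcp [ 0.4685 -0.0687  0.1228] yaw_y 86.63 tilt [ 0.0058 -0.0024] w 0.0151 gf 59 F [ 0.9 -0.2 -1.1] units [-1.288  4.594  1.381] rz -0.018
```

Emit:
jog_arm(
  deltas=[
    [-0.22,0.76,0,0,0,0,0],
    [-0.22,0.76,0,0,0,0,0],
    [-0.22,0.76,0,0,0,0,0],
    [-0.22,0.76,0,0,0,0,0],
    [-0.21,0.76,0,0,0,0,0],
    [-0.2,0.76,0,0,0,0,0],
    [0,0,0.4,0,0,0,0],
    [0,0,0,0,0,0,0],
  ],
)

```text
t: 4.52
tool_pos: [0.5258, 0.1128, 0.0997]
ee_rot: [-0.084, -3.134, 0.0]
force: [-0.8, -0.2, -3.0]
width: 0.015
gripper_force: 59.6
```

```bash
python3 - <<'E'
from h import *
go(.5311,.1116,.0675,86.7)
p,d=camera("scene"); save("s1.png",p,(270,120,400,240),5)
go(.5311,.1116,.0675,86.7)
E
```

```text
t 4.52 tcp [0.5258 0.1128 0.0997] yaw_y 86.93 tilt [-0.0065  0.    ] w 0.0150 gf 60 F [-0.8 -0.2 -3. ] units [-0.139 -0.022  0.804] rz 0.059
t 4.57 tcp [0.5259 0.1118 0.1006] yaw_y 86.84 tilt [-0.0064 -0.0002] w 0.0152 gf 60 F [-0.1 -0.2 -2.6] units [-0.136  0.003  0.826] rz 0.036
```

View pics/s1.png

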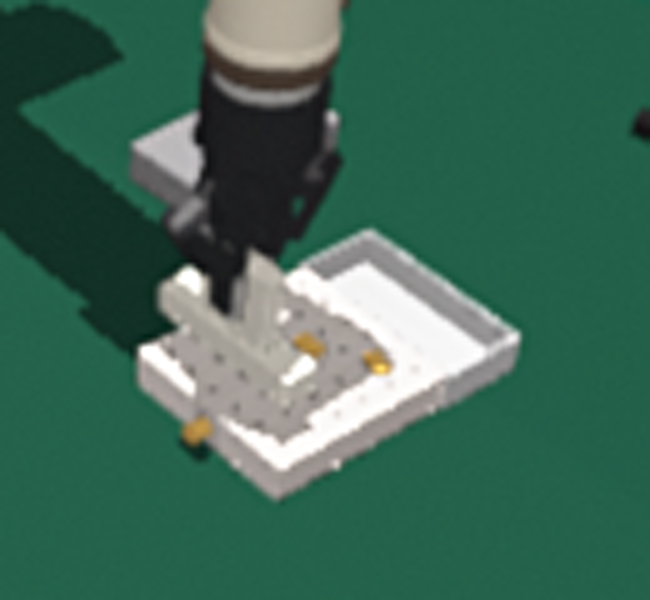

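The scraper is held level over the -y end of the plate. Two chips are visible ahead of it, at (308,345) and (377,362). Now I'll lower it to just above the plate.

Emit:
jog_arm(
  deltas=[
    [-0.13,0,0.2,0,0,0,0],
    [0,0,0.3,0,0,0,0],
    [0,0,0.2,0,0,0,0],
    [0,0,0.1,0,0,0,0],
    [0,0,0,0,0,0,0],
    [0,0,0,0,0,0,0],
  ],
)

```text
t: 5.07
tool_pos: [0.5333, 0.1107, 0.0713]
ee_rot: [-0.091, -3.139, 0.0]
force: [0.5, 0.2, -1.7]
width: 0.0154
gripper_force: 59.7
```

```bash
python3 - <<'E'
from h import *
go(.5389,.2464,.0675,86.7)
p,d=camera("scene"); P=cloud("scene",d); s=robot.sense()["tool_pos"]
Y=np.array([np.cos(np.radians(86.7)),np.sin(np.radians(86.7))]); X=np.array([Y[1],-Y[0]])
q=P[...,:2]-s[:2]; a=q@X; b=q@Y
for lo,hi in((-.058,-.034),(.034,.058)):
  m=(a>lo)&(a<hi)&(abs(b)<.009)&(P[...,2]>.03)&(P[...,2]<.075); print(m.sum(), np.median(P[m][:,2]) if m.any() else 0)
m=(a>-.02)&(a<.025)&(b>-.075)&(b<-.04+.0)&(P[...,2]<.045)&(P[...,2]>.02);print("plate",np.median(P[m][:,2]))
E
```

```text
t 5.07 tcp [0.5333 0.1107 0.0713] yaw_y 86.67 tilt [-0.0008 -0.    ] w 0.0154 gf 60 F [ 0.5  0.2 -1.7] units [0.057 3.395 0.095] rz -0.007
24 0.05815150772191069
29 0.05788785926594653
plate nan
  return _methods._mean(a, axis=axis, dtype=dtype,
  ret = ret.dtype.type(ret / rcount)
```

The foot is level, with its underside about 35 mm above the bench, as expected. I'll lower it 3 mm and wipe.

Emit:
jog_arm(
  deltas=[
    [0,0,0.08,0,0,0,0],
    [0,0,0,0,0,0,0],
    [0,0.1,0,0,0,0,0],
    [0,0.2,0,0,0,0,0],
    [0,0.2,0,0,0,0,0],
    [0,0.2,0,0,0,0,0],
    [0,0.2,0,0,0,0,0],
    [0,0.2,0,0,0,0,0],
  ],
)

```text
t: 5.78
tool_pos: [0.5361, 0.1561, 0.0685]
ee_rot: [0.09, 3.14, 0.0]
force: [0.2, -0.2, -2.2]
width: 0.0154
gripper_force: 59.6
```

```bash
python3 - <<'E'
from h import *
go(.5389,.2464,.0675,86.7)
E
```

```text
t 5.78 tcp [0.5361 0.1561 0.0685] yaw_y 86.73 tilt [0.0001 0.    ] w 0.0154 gf 60 F [ 0.2 -0.2 -2.2] units [0.06  2.258 0.025] rz 0.007
```

Emit:
jog_arm(
  deltas=[
    [0,0.2,0,0,0,0,0],
    [0,0.2,0,0,0,0,0],
    [0,0.2,0,0,0,0,0],
    [0,0.2,0,0,0,0,0],
    [0,0.2,0,0,0,0,0],
    [0,0.2,0,0,0,0,0],
    [0,0.2,0,0,0,0,0],
    [0,0.2,0,0,0,0,0],
  ],
)

```text
t: 6.45
tool_pos: [0.5398, 0.2196, 0.0684]
ee_rot: [-0.091, -3.14, 0.0]
force: [-0.5, -0.1, -1.2]
width: 0.0152
gripper_force: 59.6
```

Emit:
jog_arm(
  deltas=[
    [0,0.2,0,0,0,0,0],
    [0,0.2,0,0,0,0,0],
    [0,0.2,0,0,0,0,0],
    [0,0,0,0,0,0,0],
    [0,0,-0.5,0,0,0,0],
    [0,0,-0.7,0,0,0,0],
    [0,-0.9,-0.2,0,0,0,0],
    [0,-0.9,0,0,0,0,0],
  ],
)

```text
t: 7.12
tool_pos: [0.5394, 0.1714, 0.1281]
ee_rot: [0.085, 3.133, 0.001]
force: [0.7, -1.2, -2.4]
width: 0.0154
gripper_force: 59.7
```

Emit:
jog_arm(
  deltas=[
    [0.2,-0.9,0,0,0,0,0],
    [0.2,-0.9,0,0,0,0,0],
    [0.2,-0.9,0,0,0,0,0],
    [0.2,-0.9,0,0,0,0,0],
    [0.2,-0.9,0,0,0,0,0],
  ],
)

```text
t: 7.53
tool_pos: [0.486, -0.0082, 0.1246]
ee_rot: [0.09, 3.14, -0.001]
force: [0.6, -0.4, -1.6]
width: 0.0154
gripper_force: 59.6
```

```bash
python3 - <<'E'
from h import *
p,d=camera("top"); save("t2.png",p,(125,155,300,260),4.5)
go(.4675,-.07,.0359,86.7)
E
```

```text
t 7.58 tcp [ 0.4849 -0.0139  0.1245] yaw_y 86.51 tilt [-0.0013 -0.0047] w 0.0153 gf 60 F [ 2.5 -5.6 -4. ] units [ 0.346 -1.417  2.222] rz -0.047
```

View pics/t2.png

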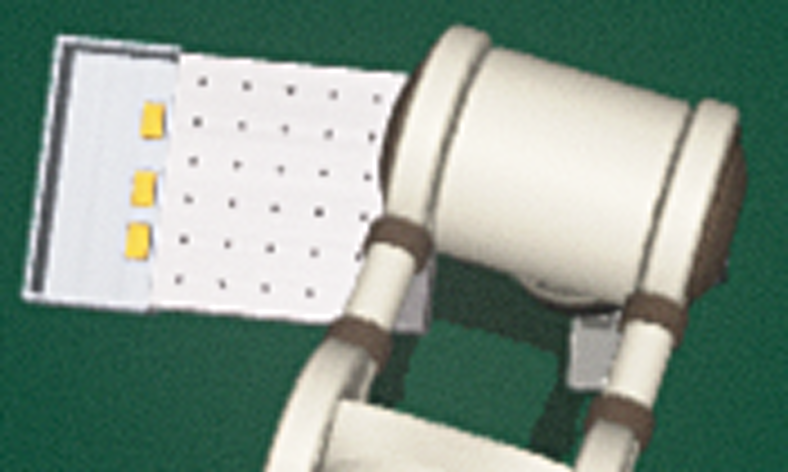

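All three chips lie in the trough, at (152,120), (143,188) and (138,241). Next I'll set the scraper down near its old place.

Emit:
jog_arm(
  deltas=[
    [0.17,-0.7,0.3,0,0,0,0],
    [0.17,-0.7,0.4,0,0,0,0],
    [0,0,0.6,0,0,0,0],
    [0,0,0.5,0,0,0,0],
    [0,0,0.25,0,0,0,0],
    [0,0,0,0,0,0,0],
    [0,0,0,0,0,0,0],
  ],
)

```text
t: 8.17
tool_pos: [0.4699, -0.0614, 0.0426]
ee_rot: [-0.09, -3.14, -0.0]
force: [-0.2, -0.8, -1.0]
width: 0.015
gripper_force: 59.9
```

```bash
python3 - <<'E'
from h import *
go(.4675,-.07,.0359,86.7)
E
```

```text
t 8.17 tcp [ 0.4699 -0.0614  0.0426] yaw_y 86.72 tilt [-0.0005  0.0002] w 0.0150 gf 60 F [-0.2 -0.8 -1. ] units [ 0.049 -0.217  0.167] rz 0.004
```

Emit:
jog_arm(
  deltas=[
    [0,0,0.1,0,0,0,0],
    [0,0,0.05,0,0,0,0],
    [0,0,0.02,0,0,0,0],
    [0,0,0,0,0,0,0],
    [0,0,0,0,0,0,0],
  ],
)

```text
t: 8.58
tool_pos: [0.4702, -0.0616, 0.036]
ee_rot: [0.09, 3.14, -0.0]
force: [0.6, 0.5, -1.6]
width: 0.0149
gripper_force: 59.9
```

Emit:
jog_arm(
  deltas=[
    [0,0,0,0,0,0,0.3],
    [0,0,0,0,0,0,0.5],
    [0,0,0,0,0,0,0.5],
    [0,0,0,0,0,0,0.7],
    [0,0,0,0,0,0,0.7],
    [0,0,0,0,0,0,0.7],
    [0,0,0,0,0,0,0.7],
  ],
)

```text
t: 9.17
tool_pos: [0.47, -0.0616, 0.0357]
ee_rot: [0.091, 3.14, -0.0]
force: [0.0, 0.3, 0.3]
width: 0.0598
gripper_force: 0.0
```

Emit:
jog_arm(
  deltas=[
    [0,0,-0.3,0,0,0,0.7],
    [0,0,-0.7,0,0,0,0.7],
    [0,0,-0.9,0,0,0,0.7],
    [0,0,-0.9,0,0,0,0.7],
    [0,0,-0.6,0,0,0,0.7],
    [0,0,0,0,0,0,0.7],
  ],
)

```text
t: 9.67
tool_pos: [0.4736, -0.063, 0.1779]
ee_rot: [0.09, 3.13, -0.006]
force: [0.3, 0.2, 0.1]
width: 0.0599
gripper_force: 0.0
```

```bash
python3 - <<'E'
from h import *
go(.417,-.2722,.15)
p,d=camera("scene"); P=cloud("scene",d)
m=(abs(P[...,0]-.4675)<.1)&(abs(P[...,1]+.065)<.06)
for lo,hi in((.07,.09),(.015,.03)):
  k=m&(P[...,2]>lo)&(P[...,2]<hi); q=P[k]; r=cv2.minAreaRect((q[:,:2]*1000).astype(np.float32)); print(k.sum(),np.median(q[:,2]),r)
E
```

```text
t 9.67 tcp [ 0.4736 -0.063   0.1779] yaw_y 86.70 tilt [ 0.0107 -0.0043] w 0.0599 gf 0 F [0.3 0.2 0.1] units [ 1.119 -5.299  0.706] rz None
96 0.07797438413131602 ((472.9343566894531, -62.499534606933594), (17.220590591430664, 59.06678009033203), 89.16951751708984)
180 0.022362960165258405 ((472.413818359375, -63.46721649169922), (28.40575408935547, 122.41326141357422), 88.78117370605469)
```

The scraper stands upright: web top at 78 mm, foot top at 22 mm, centred near (0.472, -0.063). On to the knob.

Emit:
jog_arm(
  deltas=[
    [0.16,-0.76,0,0,0,0,0.7],
    [0.16,-0.76,0,0,0,0,0.7],
    [0.16,-0.76,0,0,0,0,0.7],
    [0.16,-0.76,0,0,0,0,0.7],
    [0.16,-0.76,0,0,0,0,0.7],
    [0.16,-0.75,0,0,0,0,0.7],
    [0.15,-0.75,0.2,0,0,0,0.7],
    [0,0,0.3,0,0,0,0.7],
  ],
)

```text
t: 10.38
tool_pos: [0.4122, -0.2755, 0.1514]
ee_rot: [0.097, 3.14, -0.005]
force: [0.4, 0.1, 0.8]
width: 0.06
gripper_force: 0.0
```

```bash
python3 - <<'E'
from h import *
p,d=camera("scene"); save("s3.png",p,(140,150,260,270),5); P=cloud("scene",d)
go(.4175,-.2722,.086,90)
m=(abs(P[...,0]-.4175)<.03)&(abs(P[...,1]+.272)<.03)&(P[...,2]>.085)&(P[...,2]<.128); q=P[m]
print(m.sum(),q.min(0),q.max(0))
E
```

```text
t 10.43 tcp [ 0.4111 -0.2716  0.1478] yaw_y 86.47 tilt [-0.0037  0.0035] w 0.0598 gf 0 F [-1.4  1.  -2.3] units [-0.166 -0.01   1.543] rz -0.883
105 [ 0.40950661 -0.28605946  0.08502061] [ 0.43232145 -0.26423052  0.12798869]
```

View pics/s3.png

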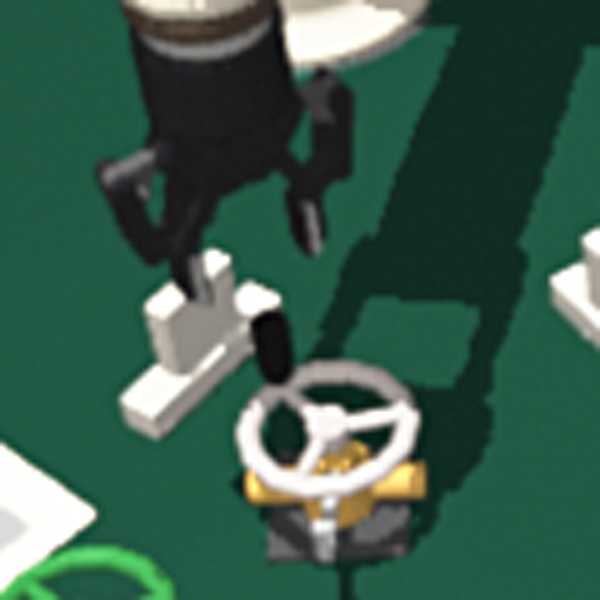

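The knob at (272,345) in the crop stands under and between the open fingers. I'll lower the gripper and close it.

Emit:
jog_arm(
  deltas=[
    [-0.16,0,0.4,0,0,0,0.7],
    [0,0,0.5,0,0,0,0.7],
    [0,0,0.4,0,0,0,0.7],
    [0,0,0.2,0,0,0,0.7],
    [0,0,0,0,0,0,0.7],
    [0,0,0,0,0,0,0.7],
  ],
)

```text
t: 10.93
tool_pos: [0.4195, -0.2704, 0.0912]
ee_rot: [-0.09, -3.139, -0.002]
force: [0.0, -0.1, 0.4]
width: 0.0598
gripper_force: 0.0
```

```bash
python3 - <<'E'
from h import *
go(.4175,-.2722,.086)
E
```

```text
t 10.93 tcp [ 0.4195 -0.2704  0.0912] yaw_y 86.72 tilt [-0.0011  0.0013] w 0.0598 gf 0 F [ 0.  -0.1  0.4] units [ 0.048 -0.049  0.13 ] rz None
```

Emit:
jog_arm(
  deltas=[
    [0.05,-0.04,0.1,0,0,0,0.7],
    [0,0,0,0,0,0,0.3],
    [0,0,0,0,0,0,0],
    [0,0,0,0,0,0,0],
    [0,0,0,0,0,0,0],
    [0,0,0,0,0,0,0],
    [0,0,0,0,0,0,0],
    [0,0,0,0,0,0,0],
  ],
)

```text
t: 11.6
tool_pos: [0.4181, -0.2732, 0.0885]
ee_rot: [0.09, 3.139, -0.002]
force: [-1.7, 0.8, 6.0]
width: 0.0203
gripper_force: 58.8
```

```bash
cat >> h.py <<'E'
def ring(step,n,c=(.463,-.2713),r=.045):
    "rows in tool axes for n steps of `step` degrees about c, from the present TCP's bearing"
    s=robot.sense(); M=R.from_rotvec(s["ee_rot"]).as_matrix(); p=s["tool_pos"]; w=p[:2]-c
    b=np.degrees(np.arctan2(w[1],w[0])); print("t %.2f"%s["t"],"p",p.round(4),"r %.4f"%np.hypot(*w),"bearing %.2f"%b,"F",s["force"].round(1),"gf %.0f"%s["gripper_force"],"w %.4f"%s["width"])
    cur=p[:2].copy()
    for k in range(1,n+1):
        a=np.radians(b+k*step); t=np.array(c)+r*np.array([np.cos(a),np.sin(a)]); u=M.T@np.array([*(t-cur),0])/.04; cur=t; print(u[:2].round(2).tolist())
E
python3 - <<'E'
from h import *
ring(-5,4)
E
```

```text
t 11.60 p [ 0.4181 -0.2732  0.0885] r 0.0450 bearing -177.57 F [-1.7  0.8  6. ] gf 59 w 0.0203
[0.01, 0.1]
[-0.0, 0.1]
[-0.01, 0.1]
[-0.02, 0.1]
```

Emit:
jog_arm(
  deltas=[
    [0.01,0.1,0,0,0,0,0],
    [0,0.1,0,0,0,0,0],
    [-0.01,0.1,0,0,0,0,0],
    [-0.02,0.1,0,0,0,0,0],
    [-0.02,0.1,0,0,0,0,0],
    [-0.03,0.09,0,0,0,0,0],
  ],
)

```text
t: 12.1
tool_pos: [0.4236, -0.25, 0.0886]
ee_rot: [0.091, 3.136, -0.005]
force: [5.5, -7.1, 0.3]
width: 0.0206
gripper_force: 58.6
```

```bash
python3 - <<'E'
from h import *
ring(-10,8)
E
```

```text
t 12.10 p [ 0.4236 -0.25    0.0886] r 0.0447 bearing 151.58 F [ 5.5 -7.1  0.3] gf 59 w 0.0206
[-0.09, 0.17]
[-0.13, 0.15]
[-0.15, 0.13]
[-0.17, 0.1]
[-0.18, 0.07]
[-0.19, 0.03]
[-0.2, -0.0]
[-0.19, -0.03]
```

Emit:
jog_arm(
  deltas=[
    [-0.09,0.17,0,0,0,0,0],
    [-0.13,0.15,0,0,0,0,0],
    [-0.15,0.13,0,0,0,0,0],
    [-0.17,0.1,0,0,0,0,0],
    [-0.18,0.07,0,0,0,0,0],
    [-0.19,0.03,0,0,0,0,0],
    [-0.2,0,0,0,0,0,0],
    [0,0,0,0,0,0,0],
  ],
)

```text
t: 12.77
tool_pos: [0.469, -0.2274, 0.0885]
ee_rot: [0.089, 3.139, -0.006]
force: [0.7, -7.6, 5.6]
width: 0.0208
gripper_force: 59.5
```

```bash
python3 - <<'E'
from h import *
ring(-10,8)
E
```

```text
t 12.77 p [ 0.469  -0.2274  0.0885] r 0.0443 bearing 82.16 F [ 0.7 -7.6  5.6] gf 60 w 0.0208
[-0.19, -0.02]
[-0.18, -0.07]
[-0.17, -0.1]
[-0.15, -0.12]
[-0.13, -0.15]
[-0.1, -0.17]
[-0.07, -0.18]
[-0.04, -0.19]
```

Emit:
jog_arm(
  deltas=[
    [-0.19,-0.03,0,0,0,0,0],
    [-0.18,-0.07,0,0,0,0,0],
    [-0.17,-0.1,0,0,0,0,0],
    [-0.15,-0.12,0,0,0,0,0],
    [-0.13,-0.15,0,0,0,0,0],
    [-0.1,-0.17,0,0,0,0,0],
    [-0.07,-0.18,0,0,0,0,0],
    [0,0,0,0,0,0,0],
  ],
)

```text
t: 13.43
tool_pos: [0.5066, -0.2611, 0.0885]
ee_rot: [0.091, 3.138, -0.0]
force: [2.9, -1.2, 6.5]
width: 0.0202
gripper_force: 59.8
```

```bash
python3 - <<'E'
from h import *
ring(-5,8)
E
```

```text
t 13.43 p [ 0.5066 -0.2611  0.0885] r 0.0448 bearing 13.12 F [ 2.9 -1.2  6.5] gf 60 w 0.0202
[-0.03, -0.09]
[-0.02, -0.1]
[-0.01, -0.1]
[0.0, -0.1]
[0.01, -0.1]
[0.02, -0.1]
[0.03, -0.09]
[0.04, -0.09]
```

Emit:
jog_arm(
  deltas=[
    [-0.03,-0.09,0,0,0,0,0],
    [-0.02,-0.1,0,0,0,0,0],
    [-0.01,-0.1,0,0,0,0,0],
    [0,-0.1,0,0,0,0,0],
    [0.01,-0.1,0,0,0,0,0],
    [0.02,-0.1,0,0,0,0,0],
    [0.03,-0.09,0,0,0,0,0],
    [0,0,0,0,0,0,0],
  ],
)

```text
t: 14.1
tool_pos: [0.5051, -0.288, 0.0886]
ee_rot: [0.091, 3.137, -0.001]
force: [3.1, -1.6, 5.8]
width: 0.0202
gripper_force: 59.8
```

```bash
python3 - <<'E'
from h import *
ring(-3,8)
E
```

```text
t 14.10 p [ 0.5051 -0.288   0.0886] r 0.0453 bearing -21.68 F [ 3.1 -1.6  5.8] gf 60 w 0.0202
[0.03, -0.05]
[0.02, -0.05]
[0.03, -0.05]
[0.03, -0.05]
[0.03, -0.05]
[0.03, -0.05]
[0.04, -0.05]
[0.04, -0.04]
```

Emit:
jog_arm(
  deltas=[
    [0.03,-0.05,0,0,0,0,0],
    [0.02,-0.05,0,0,0,0,0],
    [0.03,-0.05,0,0,0,0,0],
    [0.03,-0.05,0,0,0,0,0],
    [0,0,0,0,0,0,0],
  ],
)

```text
t: 14.52
tool_pos: [0.5009, -0.2962, 0.0886]
ee_rot: [0.091, 3.135, -0.003]
force: [6.8, -2.2, 2.9]
width: 0.0208
gripper_force: 59.4
```

```bash
python3 - <<'E'
from h import *
ring(-2,6)
E
```

```text
t 14.52 p [ 0.5009 -0.2962  0.0886] r 0.0453 bearing -33.27 F [ 6.8 -2.2  2.9] gf 59 w 0.0208
[0.03, -0.03]
[0.02, -0.03]
[0.02, -0.03]
[0.02, -0.03]
[0.02, -0.03]
[0.03, -0.03]
```

Emit:
jog_arm(
  deltas=[
    [0.03,-0.03,0,0,0,0,0],
    [0.02,-0.03,0,0,0,0,0],
    [0,0,0,0,0,0,0],
  ],
)

```text
t: 14.77
tool_pos: [0.4991, -0.2987, 0.0886]
ee_rot: [0.091, 3.135, -0.004]
force: [7.6, -4.4, 1.9]
width: 0.0203
gripper_force: 59.3
```

Emit:
jog_arm(
  deltas=[
    [0.03,-0.03,0,0,0,0,0],
    [0.03,-0.03,0,0,0,0,0],
    [0,0,0,0,0,0,0],
  ],
)

```text
t: 15.02
tool_pos: [0.4983, -0.2996, 0.0887]
ee_rot: [0.091, 3.131, -0.001]
force: [15.2, 0.3, 0.4]
width: 0.0205
gripper_force: 59.1
```

```bash
python3 - <<'E'
from h import *
ring(-2,4)
E
```

```text
t 15.02 p [ 0.4983 -0.2996  0.0887] r 0.0453 bearing -38.75 F [15.2  0.3  0.4] gf 59 w 0.0205
[0.03, -0.03]
[0.02, -0.03]
[0.03, -0.03]
[0.03, -0.03]
```

Emit:
jog_arm(
  deltas=[
    [0.03,-0.03,0,0,0,0,0],
    [0.03,-0.03,0,0,0,0,0],
    [0,0,0,0,0,0,0],
  ],
)

```text
t: 15.27
tool_pos: [0.4981, -0.2999, 0.0887]
ee_rot: [0.092, 3.126, 0.004]
force: [24.8, 7.0, -2.3]
width: 0.0207
gripper_force: 59.1
```

```bash
python3 - <<'E'
from h import *
ring(-2,1)
p,d=camera("scene"); save("s4.png",p,(150,170,260,270),5.9)
E
```

```text
t 15.27 p [ 0.4981 -0.2999  0.0887] r 0.0452 bearing -39.17 F [24.8  7.  -2.3] gf 59 w 0.0207
[0.03, -0.03]
```

View pics/s4.png

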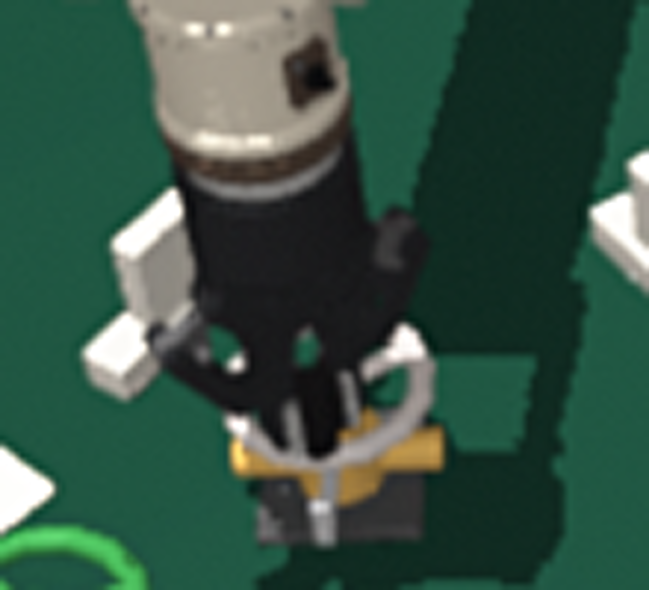

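The knob is against its stop beside the index finger: the TCP stopped moving at (0.4981, -0.2999) while the force rose to 26 N. I'll take off the load, read the reference, then back off.

Emit:
jog_arm(
  deltas=[
    [-0.04,0.04,0,0,0,0,0],
    [-0.03,0.03,0,0,0,0,0],
    [0,0,0,0,0,0,0],
    [0,0,0,0,0,0,0],
  ],
)

```text
t: 15.65
tool_pos: [0.4984, -0.2996, 0.0887]
ee_rot: [0.09, 3.132, -0.003]
force: [12.3, -0.9, 1.1]
width: 0.0202
gripper_force: 59.5
```

```bash
python3 - <<'E'
from h import *
ring(10,36)
E
```

```text
t 15.65 p [ 0.4984 -0.2996  0.0887] r 0.0453 bearing -38.68 F [12.3 -0.9  1.1] gf 59 w 0.0202
[-0.09, 0.17]
[-0.07, 0.18]
[-0.04, 0.19]
[-0.0, 0.2]
[0.03, 0.19]
[0.07, 0.18]
[0.1, 0.17]
[0.13, 0.15]
[0.15, 0.13]
[0.17, 0.1]
[0.18, 0.07]
[0.19, 0.04]
[0.2, 0.0]
[0.19, -0.03]
[0.18, -0.07]
[0.17, -0.1]
[0.15, -0.13]
[0.13, -0.15]
[0.1, -0.17]
[0.07, -0.18]
[0.04, -0.19]
[0.0, -0.2]
[-0.03, -0.19]
[-0.07, -0.18]
[-0.1, -0.17]
[-0.13, -0.15]
[-0.15, -0.13]
[-0.17, -0.1]
[-0.18, -0.07]
[-0.19, -0.04]
[-0.2, -0.0]
[-0.19, 0.03]
[-0.18, 0.07]
[-0.17, 0.1]
[-0.15, 0.13]
[-0.13, 0.15]
```

Emit:
jog_arm(
  deltas=[
    [-0.09,0.17,0,0,0,0,0],
    [-0.07,0.18,0,0,0,0,0],
    [-0.04,0.19,0,0,0,0,0],
    [0,0.2,0,0,0,0,0],
    [0.03,0.19,0,0,0,0,0],
    [0.07,0.18,0,0,0,0,0],
    [0.1,0.17,0,0,0,0,0],
    [0.13,0.15,0,0,0,0,0],
  ],
)

```text
t: 16.32
tool_pos: [0.4952, -0.2409, 0.0886]
ee_rot: [0.09, 3.135, 0.001]
force: [6.3, 1.2, 6.5]
width: 0.0207
gripper_force: 60.3
```

Emit:
jog_arm(
  deltas=[
    [0.15,0.13,0,0,0,0,0],
    [0.17,0.1,0,0,0,0,0],
    [0.18,0.07,0,0,0,0,0],
    [0.19,0.04,0,0,0,0,0],
    [0.2,0,0,0,0,0,0],
    [0.19,-0.03,0,0,0,0,0],
    [0.18,-0.07,0,0,0,0,0],
    [0.17,-0.1,0,0,0,0,0],
  ],
)

```text
t: 16.98
tool_pos: [0.4376, -0.2347, 0.0886]
ee_rot: [0.09, 3.135, -0.006]
force: [8.5, -6.6, -1.6]
width: 0.0206
gripper_force: 59.7
```

```bash
python3 - <<'E'
from h import *
ring(10,8)
E
```

```text
t 16.98 p [ 0.4376 -0.2347  0.0886] r 0.0445 bearing 124.84 F [ 8.5 -6.6 -1.6] gf 60 w 0.0206
[0.15, -0.12]
[0.12, -0.16]
[0.09, -0.17]
[0.06, -0.19]
[0.02, -0.19]
[-0.01, -0.2]
[-0.04, -0.19]
[-0.08, -0.18]
```

Emit:
jog_arm(
  deltas=[
    [0.14,-0.13,0,0,0,0,0],
    [0.13,-0.15,0,0,0,0,0],
    [0.1,-0.17,0,0,0,0,0],
    [0.07,-0.18,0,0,0,0,0],
    [0.04,-0.19,0,0,0,0,0],
    [0,-0.2,0,0,0,0,0],
    [-0.03,-0.19,0,0,0,0,0],
    [-0.07,-0.18,0,0,0,0,0],
  ],
)

```text
t: 17.65
tool_pos: [0.4202, -0.287, 0.0884]
ee_rot: [0.092, 3.135, 0.004]
force: [9.2, 6.1, 7.2]
width: 0.0204
gripper_force: 60.5
```

Emit:
jog_arm(
  deltas=[
    [-0.1,-0.17,0,0,0,0,0],
    [-0.13,-0.15,0,0,0,0,0],
    [-0.15,-0.13,0,0,0,0,0],
    [-0.17,-0.1,0,0,0,0,0],
    [-0.18,-0.07,0,0,0,0,0],
    [-0.19,-0.04,0,0,0,0,0],
    [-0.2,0,0,0,0,0,0],
    [-0.19,0.03,0,0,0,0,0],
  ],
)

```text
t: 18.32
tool_pos: [0.4688, -0.3167, 0.0885]
ee_rot: [-0.09, -3.14, 0.002]
force: [-2.4, -1.7, 8.8]
width: 0.0205
gripper_force: 60.8
```

```bash
python3 - <<'E'
from h import *
ring(10,8)
E
```

```text
t 18.32 p [ 0.4688 -0.3167  0.0885] r 0.0458 bearing -82.76 F [-2.4 -1.7  8.8] gf 61 w 0.0205
[-0.19, 0.07]
[-0.18, 0.08]
[-0.16, 0.11]
[-0.14, 0.14]
[-0.11, 0.16]
[-0.08, 0.18]
[-0.05, 0.19]
[-0.02, 0.2]
```

Emit:
jog_arm(
  deltas=[
    [-0.18,0.07,0,0,0,0,0],
    [-0.17,0.1,0,0,0,0,0],
    [-0.15,0.13,0,0,0,0,0],
    [-0.13,0.15,0,0,0,0,0],
    [-0.09,0.17,0,0,0,0,0],
    [-0.07,0.18,0,0,0,0,0],
    [-0.04,0.19,0,0,0,0,0],
    [0,0.2,0,0,0,0,0],
  ],
)

```text
t: 18.98
tool_pos: [0.5078, -0.2713, 0.0887]
ee_rot: [0.091, 3.132, -0.005]
force: [10.7, -2.4, 0.9]
width: 0.0206
gripper_force: 59.7
```

```bash
python3 - <<'E'
from h import *
ring(10,8,c=(.463,-.272))
E
```

```text
t 18.98 p [ 0.5078 -0.2713  0.0887] r 0.0448 bearing 0.84 F [10.7 -2.4  0.9] gf 60 w 0.0206
[0.03, 0.19]
[0.06, 0.19]
[0.1, 0.17]
[0.12, 0.15]
[0.15, 0.13]
[0.17, 0.1]
[0.18, 0.07]
[0.19, 0.04]
```

Emit:
jog_arm(
  deltas=[
    [0.04,0.19,0,0,0,0,0],
    [0.07,0.18,0,0,0,0,0],
    [0.1,0.17,0,0,0,0,0],
    [0.13,0.15,0,0,0,0,0],
    [0.15,0.13,0,0,0,0,0],
    [0.17,0.1,0,0,0,0,0],
    [0.18,0.07,0,0,0,0,0],
    [0.19,0.04,0,0,0,0,0],
  ],
)

```text
t: 19.65
tool_pos: [0.4665, -0.2271, 0.0885]
ee_rot: [0.089, 3.138, -0.003]
force: [2.1, -6.3, 4.7]
width: 0.0208
gripper_force: 60.4
```

```bash
python3 - <<'E'
from h import *
ring(10,18,c=(.463,-.272))
E
```

```text
t 19.65 p [ 0.4665 -0.2271  0.0885] r 0.0450 bearing 85.57 F [ 2.1 -6.3  4.7] gf 60 w 0.0208
[0.2, -0.01]
[0.19, -0.05]
[0.18, -0.08]
[0.16, -0.11]
[0.14, -0.14]
[0.12, -0.16]
[0.09, -0.18]
[0.05, -0.19]
[0.02, -0.19]
[-0.01, -0.2]
[-0.05, -0.19]
[-0.08, -0.18]
[-0.11, -0.16]
[-0.14, -0.14]
[-0.16, -0.12]
[-0.18, -0.09]
[-0.19, -0.05]
[-0.19, -0.02]
```

Emit:
jog_arm(
  deltas=[
    [0.2,-0.01,0,0,0,0,0],
    [0.19,-0.05,0,0,0,0,0],
    [0.18,-0.08,0,0,0,0,0],
    [0.16,-0.11,0,0,0,0,0],
    [0.14,-0.14,0,0,0,0,0],
    [0.12,-0.16,0,0,0,0,0],
    [0.09,-0.18,0,0,0,0,0],
    [0.05,-0.19,0,0,0,0,0],
  ],
)

```text
t: 20.32
tool_pos: [0.4193, -0.2609, 0.0885]
ee_rot: [0.091, 3.138, 0.001]
force: [5.2, 1.6, 7.9]
width: 0.0201
gripper_force: 60.6
```

Emit:
jog_arm(
  deltas=[
    [0.02,-0.19,0,0,0,0,0],
    [-0.01,-0.2,0,0,0,0,0],
    [-0.05,-0.19,0,0,0,0,0],
    [-0.08,-0.18,0,0,0,0,0],
    [-0.11,-0.16,0,0,0,0,0],
    [-0.14,-0.14,0,0,0,0,0],
    [-0.16,-0.12,0,0,0,0,0],
    [0,0,0,0,0,0,0],
  ],
)

```text
t: 20.98
tool_pos: [0.4382, -0.3098, 0.0885]
ee_rot: [0.091, 3.138, 0.0]
force: [1.5, -0.0, 9.2]
width: 0.0204
gripper_force: 60.7
```

```bash
python3 - <<'E'
from h import *
ring(10,8,c=(.463,-.272))
E
```

```text
t 20.98 p [ 0.4382 -0.3098  0.0885] r 0.0452 bearing -123.26 F [ 1.5 -0.   9.2] gf 61 w 0.0204
[-0.18, -0.08]
[-0.19, -0.05]
[-0.2, -0.02]
[-0.2, 0.02]
[-0.19, 0.05]
[-0.18, 0.08]
[-0.16, 0.11]
[-0.14, 0.14]
```

Emit:
jog_arm(
  deltas=[
    [-0.18,-0.08,0,0,0,0,0],
    [-0.19,-0.05,0,0,0,0,0],
    [-0.2,-0.02,0,0,0,0,0],
    [-0.2,0.02,0,0,0,0,0],
    [-0.19,0.05,0,0,0,0,0],
    [-0.18,0.08,0,0,0,0,0],
    [-0.16,0.11,0,0,0,0,0],
    [0,0,0,0,0,0,0],
  ],
)

```text
t: 21.65
tool_pos: [0.4904, -0.3078, 0.0885]
ee_rot: [0.089, 3.139, -0.001]
force: [2.3, -0.1, 8.4]
width: 0.0204
gripper_force: 60.6
```

```bash
python3 - <<'E'
from h import *
ring(5,3,c=(.463,-.272)); go(.4984,-.2995,.0887)
E
```

```text
t 21.65 p [ 0.4904 -0.3078  0.0885] r 0.0451 bearing -52.54 F [ 2.3 -0.1  8.4] gf 61 w 0.0204
[-0.07, 0.07]
[-0.07, 0.07]
[-0.06, 0.08]
t 21.65 tcp [ 0.4904 -0.3078  0.0885] yaw_y 86.75 tilt [ 0.0016 -0.0006] w 0.0204 gf 61 F [ 2.3 -0.1  8.4] units [-0.187  0.218 -0.004] rz None
```

Emit:
jog_arm(
  deltas=[
    [-0.06,0.07,0,0,0,0,0],
    [-0.07,0.07,0,0,0,0,0],
    [-0.06,0.07,0,0,0,0,0],
    [0,0,0,0,0,0,0],
    [0,0,0,0,0,0,0],
    [0,0,0,0,0,0,0],
    [0,0,0,0,0,0,0],
  ],
)

```text
t: 22.23
tool_pos: [0.4981, -0.3002, 0.0886]
ee_rot: [0.09, 3.138, -0.001]
force: [2.4, -0.9, 6.5]
width: 0.0205
gripper_force: 60.5
```

```bash
python3 - <<'E'
from h import *
ring(5,1,c=(.463,-.272)); go(.4984,-.2995,.0887)
E
```

```text
t 22.23 p [ 0.4981 -0.3002  0.0886] r 0.0451 bearing -38.79 F [ 2.4 -0.9  6.5] gf 61 w 0.0205
[-0.05, 0.08]
t 22.23 tcp [ 0.4981 -0.3002  0.0886] yaw_y 86.71 tilt [ 0.0022 -0.0008] w 0.0205 gf 61 F [ 2.4 -0.9  6.5] units [-0.006  0.019 -0.004] rz None
```

Emit:
jog_arm(
  deltas=[
    [-0.01,0.02,0,0,0,0,0],
    [0,0,0,0,0,0,0],
    [0,0,0,0,0,0,0],
    [0,0,0,0,0,0,0],
    [0,0,0,0,0,0,0],
    [0,0,0,0,0,0,0],
  ],
)

```text
t: 22.73
tool_pos: [0.4984, -0.2999, 0.0886]
ee_rot: [0.09, 3.138, -0.002]
force: [2.0, -2.6, 5.2]
width: 0.0206
gripper_force: 60.5
```

```bash
python3 - <<'E'
from h import *
go(.4984,-.2995,.0887)
p,d=camera("top"); save("t5.png",p,s=1.4)
E
```

```text
t 22.73 tcp [ 0.4984 -0.2999  0.0886] yaw_y 86.71 tilt [ 0.002  -0.0015] w 0.0206 gf 60 F [ 2.  -2.6  5.2] units [ 0.001  0.009 -0.003] rz None
```

View pics/t5.png

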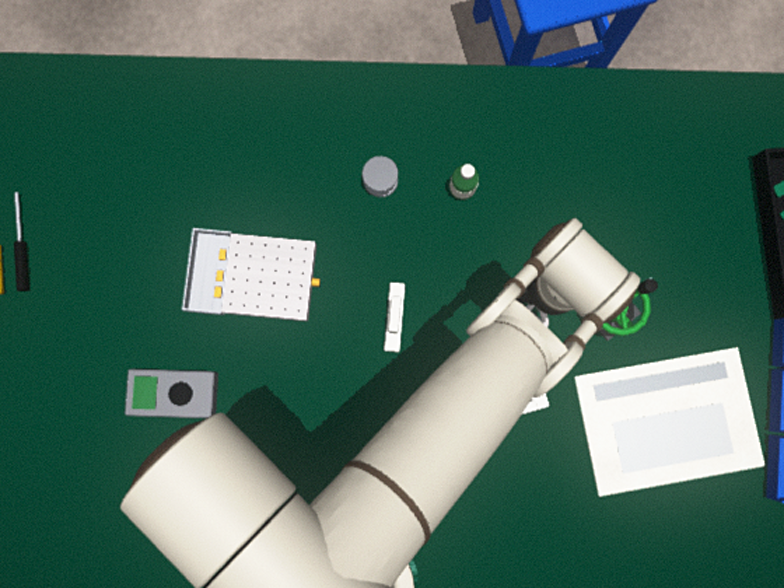

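The chips are in the trough at (220,255), (220,275) and (217,292), and the scraper stands at (395,317). The bottle, spool and multimeter have not moved. The knob is held back at its stop position after two full turns.

```bash
python3 -c "
from workcell import robot
print(robot.hand_in())"
```

```text
the job is handed in; nothing more can be done
None
```

The job is handed in at about 23 s: the three chips are in the trough, the scraper is upright on the bench, and the valve was shut to its stop, backed off two turns (within about 1° by arm position) and is still gripped at the knob; the hand-in returned no verdict.

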